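Crank the mould clamp open and tip the mould up

TASK

Fit the loose crank fully home on the square shaft of the bench clamp, wind it counter-clockwise (seen from above) until the clamp's jaw stands at least 15 mm clear of the plaster mould, and leave the crank on the shaft. Then press down the mould's front edge, the one away from the jaw, so that its other edge tips up out of the nest and stays up, ready to be lifted out. Do not disturb the other things on the bench.

Things in the scene. Friction and masses are not known exactly. Their poses are not given: they have to be found in the camera images.
- clamp: grey-painted bench clamp, fixed, 290 x 150 mm, 84 mm high without the shaft. Origin: centre of its underside, on the table; +x along its length: shaft at x = +100 mm, mould's nest centred at x = -62 mm. Nest: side walls 97 mm apart (113 outside), tops 56 mm above the table; low front wall at x = -140 to -132 mm, 26 mm high
- nest_mid (a point): where the mould's centre is when it lies flat: clamp x = -62 mm, 49 mm above the table; axes as the clamp's. The nest floor is level, 34 mm above the table, behind clamp x = -64.5 mm; ahead of it (towards -x) it slopes down at 18 degrees
- shaft_foot (a point): foot of the upright steel square shaft end, on its axis, on the shoulder that the crank comes down on, 84 mm above the table. The square is 16 x 16 mm and 34 mm tall, its top 6 mm tapering to 9 x 9 mm; z is up along it, x and y are square to its faces and turn with it (any quarter turn fits the crank)
- shaft (a joint): angle of the square shaft (rad), growing counter-clockwise seen from above, 0 to 17.9; 0 to 1.0 at the start. It turns stiffly (about 0.12 N m, 2 to 3 N at the crank's knob), stays where it is left and drives the jaw through gears: 14 mm per turn
- jaw (a joint): opening of the clamp's dark steel jaw (m), 0 to 0.040; it slides along the clamp's +x, away from the mould, driven by the shaft only. At 0 its lip overhangs the mould's rear edge by 14 mm, 3 mm above it, so the mould cannot tip; 0.029 leaves the lip 15 mm clear of the mould
- jaw_lip (a point): middle of the jaw lip's front edge, on its top, 77 mm above the table; moves with the jaw; axes as the clamp's
- mould_mid (a point): centre of the loose white plaster mould with a dark pour hole, 110 x 90 x 30 mm (x, y, z), about 0.33 kg. It lies flat in the nest, axes as the clamp's, top 64 mm above the table, sides 3 mm from the walls. Its balance point is 2.5 mm behind the floor's edge: pressed at the front (-x; under 5 N, about 14 mm down) it rocks 18 degrees on to the slope, rear edge up 18 mm, and stays so
- mould_front (a point): middle of the mould's front (-x) top edge; press 8 to 15 mm behind it. As it rocks, the edge goes 17 mm down and 7 mm forward (-x): a finger that moves along with it works best, as one that goes straight down drags on the plaster. Axes as the mould's
- crank_boss (a point): the loose steel crank, 0.35 kg, at the centre of its boss. It lies on the board the way up it is used. Boss 40 x 40 mm, 36 mm tall (this point 18 mm above its underside), with an 18.5 mm square hole right through, faces square to x and y. A flat arm (24 mm wide, 14 mm tall, level with the underside) runs along +x. Fully home, this point is 18 mm above point shaft_foot
- crank_knob (a point): centre of the crank's upright round wooden knob, 65 mm from the boss's axis along the crank's +x; 25 mm in diameter, 60 mm tall, standing on the arm: from 30 mm below to 30 mm above this point (arm's end 79 mm from the boss's axis). It does not spin on the arm
- ware_board: fixed plank board lying on the table, 270 x 220 mm (x, y), 12 mm thick, origin centre of its underside; crank, roller and dish lie on it
- roller_mid (a point): centre of a wooden roller lying on the board near one end, 130 mm long (along its y), 32 mm diameter; leave alone
- dish_mid (a point): centre of a small white dish on the board, 64 mm across, 35 mm high; leave alone
- pot_mid (a point): centre of a small white pot with a grey cap beside the clamp, 54 mm across, 70 mm high; leave alone
- mug_mid (a point): centre of a white mug with a handle at its +y, 76 mm across, 85 mm high; leave alone
- jar_mid (a point): centre of a brown jar with a white cap, 70 mm across, 100 mm high; leave alone
- beaker_mid (a point): centre of a brown cup, 68 mm across, 75 mm high; leave alone
There are look-alikes about, which are no part of the job. Leave any turquoise look-alike of the part that bears crank_boss alone. What is shaped like the part that bears mould_mid but yellow is not meant.

How it is judged (in metres and radians):
On the way, in this order (a step that is already met when the one before it is completed fails the run):
1. the crank sits fully home on the square shaft (horizontal distance between crank_boss and shaft_foot below 0.005 m and z of crank_boss in the frame of shaft_foot between 0.012 and 0.023 m and angle between crank_boss's own z axis and vertical below 0.12 rad), for 0.2 s.
2. with the crank on the shaft, the jaw is wound clear of the mould (opening over 27 mm) (all of step 1 and value of joint jaw above 0.027 m), for 0.2 s.
3. the mould is tipped up in its nest (angle between mould_mid's own z axis and vertical between 0.2 and 0.45 rad and horizontal distance between mould_mid and nest_mid below 0.035 m and height (world z) of mould_front below 0.06 m), for 0.2 s.
At the end, for the whole second after the job is handed in: The crank is on the square shaft, within 5 mm of its axis and within 5 mm of fully home; the jaw is open by more than 27 mm; the mould, still in the nest (centre within 35 mm of where it lay), is tilted 0.2 to 0.45 rad with its front edge down, and at rest (all of step 2 and all of step 3 and linear speed of mould below 0.02 m/s and velocity of joint shaft below 0.1 rad/s); the robot touches nothing.
It fails at once if another thing on the bench is moved by more than 30 mm (distance of any of roller_mid, dish_mid, pot_mid, mug_mid, jar_mid, beaker_mid from where it was at the start of the episode above 0.03 m).
It fails at once if the shaft is wound without the crank on it (value of joint shaft above 1.8 rad and distance between crank_boss and shaft_foot above 0.03 m).
It also fails if it takes over 70 s, if anything falls off the work surface, if the arm or the gripper's body presses on something with over 40 N, if the wrist force passes 120 N, or if a joint passes its speed limit or range.

ROBOT

A 6-joint arm with a two-finger parallel gripper is mounted at the origin on the work surface. World frame = base frame: x ahead of the robot, y to its left, z up, the work surface at z = 0. Lengths are in m, angles in degrees, forces in N, time in s.
With the tool pointing down it reaches from about 0.3 to 0.75 m from the base axis. Payload 8.5 kg.
Tool frame: the origin (TCP) lies between the finger pads; the fingertips stand 22 mm ahead of it and the grasp point (between the pads) lies 3 mm ahead of it (env.nose_length is the distance from the TCP to the fingertips, in m); z points along the fingers, x is the direction in which the jaws open and shut, and the axes are right-handed (so a half turn about z gives the same grasp; the last joint's range is limited). The gripper opens to 85 mm and grips with 20 to 120 N. Pads are 22 mm wide; open, the fingers measure 114 mm over their backs; the gripper's body (76 mm by 85 mm) begins 54 mm behind the grasp point. The pads swing forward as they close: fully open they stand 13 mm farther back than shut.
Start: joints at [64.727, 21.807, 74.336, -0, 83.858, -12.336], TCP at [0.123, 0.536, 0.253] pointing down, gripper open.
Joint ranges: [-178.18, 178.18], [-50.72, 133.34], [12.68, 142.11], [-81.47, 261.47], [9.98, 163.14], [-165.26, 165.26]. Speed limits (degrees/s): [136.94, 136.94, 180, 180, 180, 180].

INTERFACE

Orientations are given as a 3x3 rotation matrix whose columns are the frame's x, y, z axes.
In Python, from rig import env gives the robot as it stands.
- The arm moves only by the tool arm_command, never from a script. Its argument "steps" is a list of rows, each an object with "delta_pos": the shift along the world's x, y, z in mm, a list of three; "dr": the turn, a rotation vector about the world's x, y, z in degrees, a list of three. In form: [{"delta_pos": [dx, dy, dz], "dr": [wx, wy, wz]}, ...]. A call has 1 to 20 rows; each row shifts and turns the commanded pose from where the row before left it; what a row does not reach is not made up. A row lasts 1/10 s, in which the tool goes at most 50 mm and 8.59 degrees, less where a joint would pass 70% of its speed; a pose out of reach is approached as far as the arm can. A call with a gripper value outside its range is refused whole. "grip" is the opening, from 0 (shut) to 1 (fully open), set as the call begins (left out, the last holds). The fingers move at their own pace and stop on an object; "squeeze" is the grip in N (left out, the last holds). Time passes only in rows, so rows that do not move let the fingers close. It gives the time, the measured TCP pose, the force and the opening at its end, in the units of the state.
- env.observe(): the state, without advancing time (a new reading comes with each control period).
- env.get_image(name): name is "scene" or "side" or "wrist"; returns the picture (420x560x3 uint8, blue, green, red); there is no depth.
- env.get_calibration(name): a dict with "fx", "fy", "cx", "cy" (pixels), "view" (4x4, takes a point from world to camera coordinates). Camera axes: x right, y up, looking along -z (the intrinsics and any distortion apply to the point x, -y, -z); pixel columns grow to the right and rows downward; lengths in m; the calibration is good to about 2 mm. The wrist camera is an equidistant fisheye: a pixel r from the principal point sees the ray r / f radians off the axis. A picture is of the moment at which its call begins: read the wrist's pose just before it. get_calibration takes no time and is no camera call; for the wrist camera it gives the pose at the moment of the call.
- env.close_job(): hands the job in, once; it reports no verdict.
The state is a dict: "time_s": time; "q": joint angles; "qvel": joint speeds; "joint_efforts": joint torques, N m; "position": TCP position; "tool_rot": TCP orientation; "ft_force": force on the tool from outside, world axes, zero at the start; "wrist_torque": the same for the moment, N m; "grip_width": finger opening in m.
Only numpy, scipy, OpenCV 4.12 (cv2) and the standard library are available. Lean on these libraries where they do the work, as an engineer would, in place of code of your own. Each camera call takes 0.05 s, during which the arm holds its last target. There are 200 camera calls.

## Working session

There is one attempt and no reset: what is moved stays moved. The work goes in short steps, Python scripts to look and compute and a tool call to move; the robot and the scene stay as the last step left them, time stands still between calls to the robot, and variables do not carry over. Pictures are saved under pics/ and viewed, about 8 in all and at most 12, crops included, and the job is handed in when it is done.

Besides the shell and the picture viewer there is one more tool, called after "Call:" as a command line: name --argument value ..., lists and objects as JSON in quotes. arm_command: Moves the arm, as the interface text tells. Its arguments: {"type":"object","properties":{"steps":{"type":"array"},"grip":{"type":"number"},"squeeze":{"type":"number"}},"required":["steps"]}

```bash
mkdir -p pics; ls; python3 - <<'E'
from rig import env
import cv2,numpy as np
for n in ("scene","side"):
    cv2.imwrite(f"pics/{n}0.png",cv2.resize(env.get_image(n),(800,600),interpolation=cv2.INTER_CUBIC))
    c=env.get_calibration(n);print(n,{k:(np.round(v,4).tolist() if k=="view" else v) for k,v in c.items()})
print(env.observe())
E
```

```text
pics
scene {'fx': 421.9267408825749, 'fy': 421.9267408825749, 'cx': 272.14059009343, 'cy': 209.37174147159593, 'view': [[0.8646, 0.5024, -0.0096, -0.5222], [-0.4225, 0.7372, 0.5273, 0.1978], [0.272, -0.4519, 0.8496, -1.4466], [0.0, 0.0, 0.0, 1.0]]}
side {'fx': 513.3737747317272, 'fy': 513.3737747317272, 'cx': 287.2662977076027, 'cy': 209.5432427889179, 'view': [[0.9715, -0.2367, 0.0088, -0.5769], [0.1334, 0.5773, 0.8055, -0.1237], [-0.1958, -0.7814, 0.5925, -1.53], [0.0, 0.0, 0.0, 1.0]]}
{'time_s': 0.1, 'q': array([ 6.47285646e+01,  2.18365567e+01,  7.43796384e+01,  1.75749393e-04,
        8.38563568e+01, -1.23341443e+01]), 'qvel': array([-0.04947393, -0.07363936, -0.15068003,  0.01714543,  0.08406671,
        0.01964616]), 'joint_efforts': array([ 3.79013683e-03, -4.49226415e+01, -2.31652129e+01, -1.77926809e-04,
        3.74978976e-03, -2.76611672e-05]), 'position': array([0.12302198, 0.5358284 , 0.25278341]), 'tool_rot': array([[ 2.23884481e-01,  9.74615536e-01, -5.43337129e-04],
       [ 9.74614904e-01, -2.23884974e-01, -1.14377940e-03],
       [-1.23639020e-03, -2.73470005e-04, -9.99999198e-01]]), 'ft_force': array([-0.00423125, -0.66288481,  0.07157564]), 'wrist_torque': array([-0.0242512 , -0.03485422, -0.02921547]), 'grip_width': 0.08559218446364994}
```

View pics/scene0.png

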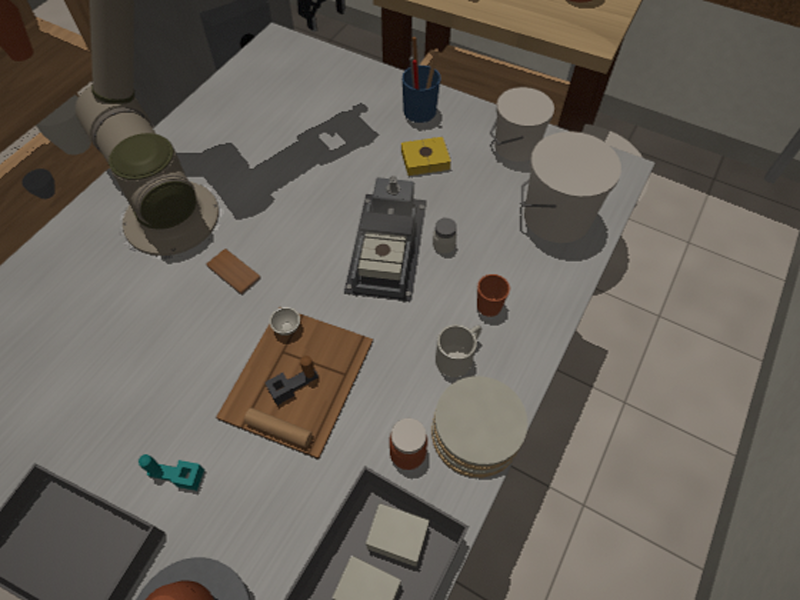

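View pics/side0.png

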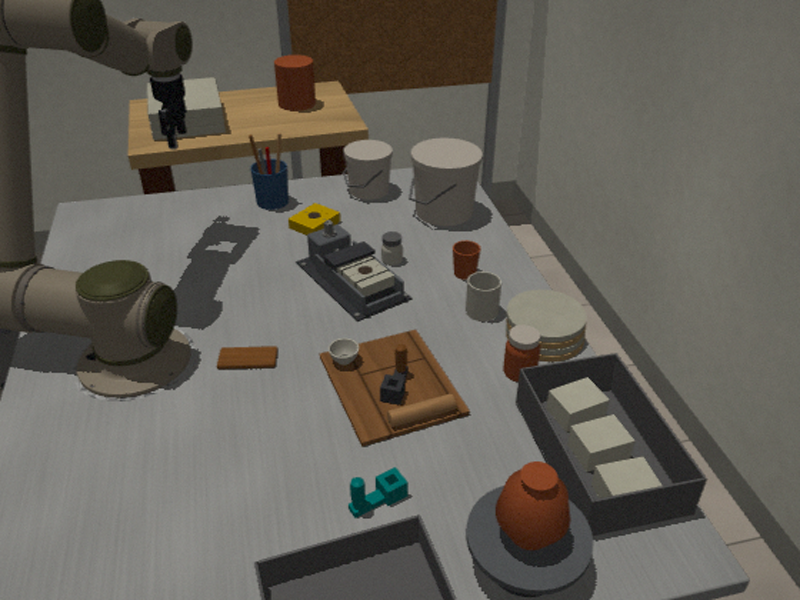

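The scene view shows two candidates for each part. The steel crank lies on the board at (290,385) and the turquoise look-alike is at (172,470); the steel one fits. The white mould sits in the clamp at (383,250) and the yellow one is at (426,155); the white one fits. I'll confirm both in an enlarged crop.

```bash
cat > h.py <<'E'
from rig import env
import cv2,numpy as np
def proj(n,P,c=None):
    c=c or env.get_calibration(n); p=(c["view"]@np.c_[np.atleast_2d(P),np.ones(len(np.atleast_2d(P)))].T).T[:,:3]
    x,y,z=p[:,0],-p[:,1],-p[:,2]
    if n=="wrist":
        r=np.hypot(x,y);t=np.arctan2(r,z);s=t/np.maximum(r,1e-9)
        return np.c_[c["fx"]*x*s+c["cx"],c["fy"]*y*s+c["cy"]]
    return np.c_[c["fx"]*x/z+c["cx"],c["fy"]*y/z+c["cy"]]
def onplane(n,uv,h,c=None):
    c=c or env.get_calibration(n); V=c["view"];R=V[:3,:3];o=-R.T@V[:3,3];out=[]
    for u,v in np.atleast_2d(uv):
        a=np.array([(u-c["cx"])/c["fx"],(v-c["cy"])/c["fy"]])
        if n=="wrist":
            t=np.linalg.norm(a);d=np.r_[a/max(t,1e-9)*np.sin(t),np.cos(t)]
        else: d=np.r_[a,1]
        w=R.T@(d*[1,-1,-1]); out.append(o+w*(h-o[2])/w[2])
    return np.array(out)
E
python3 - <<'E'
from h import *
a=env.get_image("scene");b=env.get_image("side")
np.save("a.npy",a);np.save("b.npy",b)
C=np.zeros((600,800,3),np.uint8)
def put(im,x,y,w,h,s,X,Y):
    C[Y:Y+h*s,X:X+w*s]=cv2.resize(im[y:y+h,x:x+w],None,fx=s,fy=s,interpolation=cv2.INTER_CUBIC)
put(a,238,118,66,100,6,0,0);put(b,208,154,80,70,5,400,0)
put(a,183,245,44,41,6,400,355);put(b,264,240,25,46,5,670,355)
cv2.imwrite("pics/c1.png",cv2.convertScaleAbs(C,alpha=1.6,beta=10))
E
```

```text
Traceback (most recent call last):
ValueError: could not broadcast input array from shape (246,264,3) into shape (245,264,3)
```

```bash
python3 - <<'E'
from h import *
a=np.load("a.npy");b=np.load("b.npy")
C=np.zeros((600,800,3),np.uint8)
def put(im,x,y,w,h,s,X,Y):
    C[Y:Y+h*s,X:X+w*s]=cv2.resize(im[y:y+h,x:x+w],None,fx=s,fy=s,interpolation=cv2.INTER_CUBIC)
put(a,238,118,66,100,6,0,0);put(b,208,154,80,70,5,400,0)
put(a,183,245,44,40,6,400,355);put(b,264,240,25,46,5,670,355)
cv2.imwrite("pics/c1.png",cv2.convertScaleAbs(C,alpha=1.6,beta=10))
E
```

```text
(no output)
```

View pics/c1.png

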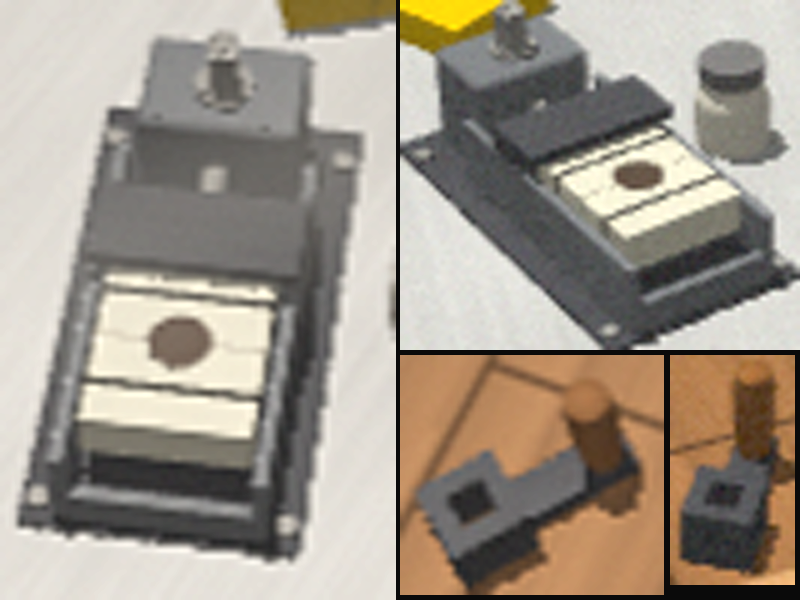

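The crop confirms it: the grey steel crank has its hole at (473,503) and knob top at (590,392) in the scene part. The white mould is under the jaw with its hole at (181,342), and the shaft top is at (222,40).

```bash
python3 - <<'E'
from h import *
S=lambda p:[238+p[0]/6,118+p[1]/6]; D=lambda p:[208+(p[0]-400)/5,154+p[1]/5]
S2=lambda p:[183+(p[0]-400)/6,245+(p[1]-355)/6]; D2=lambda p:[264+(p[0]-670)/5,240+(p[1]-355)/5]
r=lambda n,p,h:print(n,h,np.round(onplane(n,p,h)*1000,1).tolist())
print("shaft top");r("scene",S((222,38)),.118);r("side",D((512,7)),.118)
print("hole");r("scene",S((181,342)),.064);r("side",D((639,175)),.064)
print("base FL FR RR RL");r("scene",[S((18,526)),S((297,558)),S((362,135)),S((107,110))],.005)
r("side",[D((612,348)),D((400,145))],.005)
print("boss");r("scene",S2((473,503)),.048);r("side",D2((723,494)),.048)
print("knob");r("scene",S2((590,392)),.086);r("side",D2((756,370)),.086)
E
```

```text
shaft top
scene 0.118 [[455.2, 276.5, 118.0]]
side 0.118 [[457.0, 264.9, 118.0]]
hole
scene 0.064 [[516.8, 126.7, 64.0]]
side 0.064 [[516.5, 122.7, 64.0]]
base FL FR RR RL
scene 0.005 [[480.3, 19.0, 5.0], [616.0, 74.2, 5.0], [509.4, 343.1, 5.0], [371.8, 286.5, 5.0]]
side 0.005 [[477.5, 19.3, 5.0], [373.4, 284.2, 5.0]]
boss
scene 0.048 [[499.8, -241.3, 48.0]]
side 0.048 [[498.0, -244.5, 48.0]]
knob
scene 0.086 [[529.2, -180.9, 86.0]]
side 0.086 [[529.3, -189.9, 86.0]]
```

Call:
arm_command --steps '[{"delta_pos": [32, -31, 3], "dr": [0, 0, -4]}, {"delta_pos": [32, -31, 3], "dr": [0, 0, -4]}, {"delta_pos": [32, -31, 3], "dr": [0, 0, -4]}, {"delta_pos": [32, -31, 3], "dr": [0, 0, -4]}, {"delta_pos": [32, -31, 3], "dr": [0, 0, -4]}, {"delta_pos": [32, -31, 3], "dr": [0, 0, -4]}, {"delta_pos": [32, -31, 3], "dr": [0, 0, -4]}, {"delta_pos": [32, -31, 3], "dr": [0, 0, -4]}, {"delta_pos": [32, -31, 3], "dr": [0, 0, -4]}, {"delta_pos": [32, -31, 3], "dr": [0, 0, -4]}, {"delta_pos": [0, 0, 0], "dr": [0, 0, 0]}, {"delta_pos": [0, 0, 0], "dr": [0, 0, 0]}]'

```text
time_s: 1.4
position: [0.4434, 0.2255, 0.283]
tool_rot: [[0.799, 0.602, -0.001], [0.602, -0.799, 0.0], [-0.001, -0.001, -1.0]]
ft_force: [0.4, 0.6, 0.1]
grip_width: 0.0852
```

```bash
python3 - <<'E'
from h import *
import pickle
c=env.get_calibration("wrist");im=env.get_image("wrist");pickle.dump((c,im),open("w1.pkl","wb"))
V=c["view"];print(c["fx"],c["cx"],c["cy"],(-V[:3,:3].T@V[:3,3]).round(3),V[:3,:3].round(2).tolist(),env.observe()["position"],env.observe()["ft_force"])
s=proj("wrist",[[.457,.271,.118]],c)[0];print(s)
np.save("w1.npy",im)
b=np.clip(s.astype(int)-[80,60],0,[400,300]);print(b)
cv2.imwrite("pics/w1.png",cv2.convertScaleAbs(cv2.resize(im[b[1]:b[1]+120,b[0]:b[0]+160],(800,600),interpolation=cv2.INTER_CUBIC),alpha=1.5))
E
```

```text
325.19226210127806 281.24273476579225 212.71851660185177 [0.395 0.288 0.403] [[0.8, 0.6, 0.0], [-0.57, 0.76, -0.31], [-0.19, 0.25, 0.95]] [0.44276062 0.22616937 0.28308918] [-0.98307542  0.940158   -0.34950349]
[325.05168094 168.02280054]
[245 108]
```

View pics/w1.png

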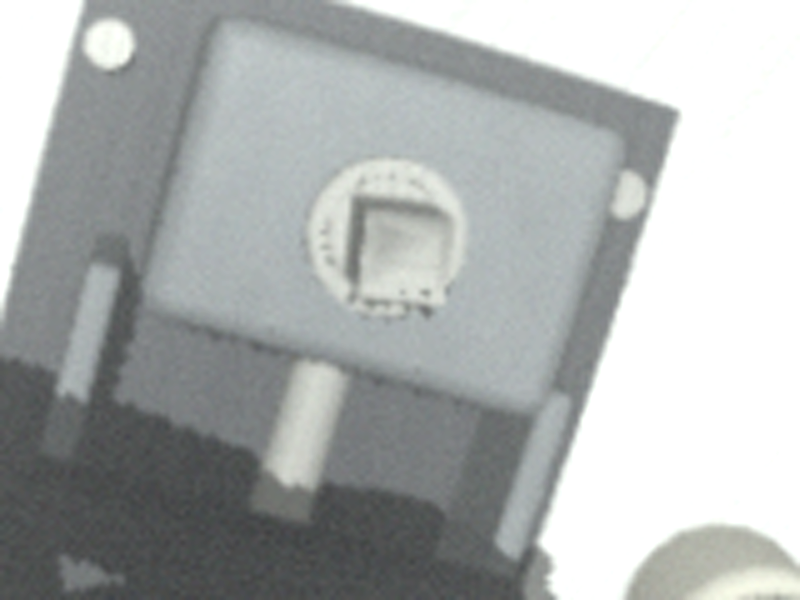

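The wrist view shows the shaft's collar, centre near (387,238), with the square on it. I'll enlarge it to get its yaw.

```bash
python3 - <<'E'
from h import *
import pickle
c,im=pickle.load(open("w1.pkl","rb"))
print(onplane("wrist",[[245+387/5,108+238/5]],.084,c)*1000)
x,y=302,135
cr=cv2.resize(im[y:y+40,x:x+40],(600,600),interpolation=cv2.INTER_CUBIC)
cv2.imwrite("pics/w2.png",cr)
# mean brightness and corners of model for angles: pixel directions of world x at shaft
p=proj("wrist",[[.457,.271,.118],[.467,.271,.118],[.457,.281,.118],[.457,.271,.084],[.467,.271,.084]],c);print(p.round(2).tolist())
E
```

```text
[[454.40489572 277.21795182  84.        ]]
[[325.05, 168.02], [333.62, 174.72], [331.99, 159.31], [320.57, 162.06], [328.32, 168.09]]
```

View pics/w2.png

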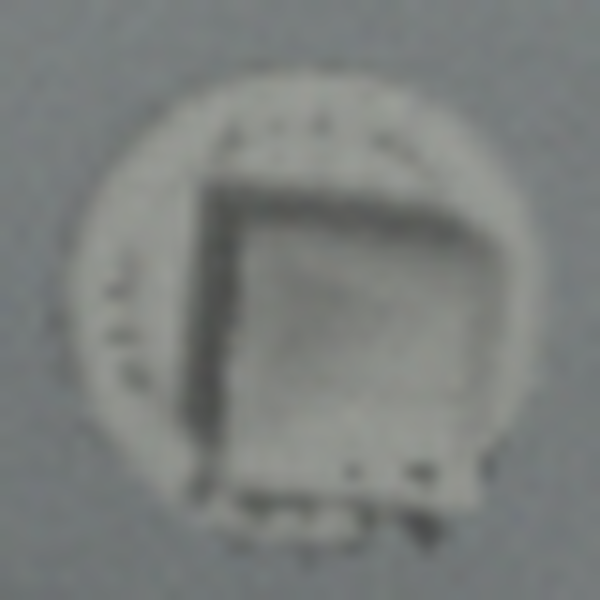

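```bash
python3 - <<'E'
from h import *
import pickle
c,im=pickle.load(open("w1.pkl","rb"))
q=np.array([[242,218],[503,243],[480,507],[222,492]])/15+[302,135]
P=onplane("wrist",q,.112,c)[:,:2]*1000
print(P.round(1),P.mean(0).round(1));d=np.roll(P,-1,0)-P
print(np.linalg.norm(d,axis=1).round(1),(np.degrees(np.arctan2(d[:,1],d[:,0]))%90).round(1))
f=onplane("wrist",np.array([[207,187],[185,440]])/15+[302,135],.084,c)[:,:2]*1000
e=f[1]-f[0];print(f.round(1),np.linalg.norm(e),np.degrees(np.arctan2(e[1],e[0]))%90)
pc=onplane("wrist",np.array([[308,308]])/15+[302,135],.084,c)*1000;print(pc)
E
```

```text
[[442.7 280.1]
 [456.2 288.7]
 [465.3 275.2]
 [452.2 266.2]] [454.1 277.5]
[16.  16.3 15.9 16.8] [32.6 33.9 34.4 34.1]
[[444.2 279.6]
 [453.5 265.4]] 16.977000276811623 33.230151293605786
[[454.46859716 277.35229794  84.        ]]
```

Call:
arm_command --steps '[{"delta_pos": [8, -45, 0], "dr": [0, 0, -6.4]}, {"delta_pos": [8, -45, 0], "dr": [0, 0, -6.4]}, {"delta_pos": [8, -45, 0], "dr": [0, 0, -6.4]}, {"delta_pos": [8, -45, 0], "dr": [0, 0, -6.4]}, {"delta_pos": [8, -45, 0], "dr": [0, 0, -6.4]}, {"delta_pos": [8, -45, 0], "dr": [0, 0, -6.4]}, {"delta_pos": [8, -45, 0], "dr": [0, 0, -6.4]}, {"delta_pos": [8, -45, -10], "dr": [0, 0, -6.4]}, {"delta_pos": [-4, -45, -20], "dr": [0, 0, -6.4]}, {"delta_pos": [-5, -45, -20], "dr": [0, 0, -6.8]}, {"delta_pos": [0, 0, 0], "dr": [0, 0, 0]}, {"delta_pos": [0, 0, 0], "dr": [0, 0, 0]}]'

```text
time_s: 2.65
position: [0.4981, -0.2232, 0.233]
tool_rot: [[0.889, -0.458, -0.001], [-0.458, -0.889, 0.001], [-0.001, -0.001, -1.0]]
ft_force: [-0.4, -0.2, 0.1]
grip_width: 0.0853
```

```bash
python3 - <<'E'
from h import *
import pickle
c=env.get_calibration("wrist");im=env.get_image("wrist");pickle.dump((c,im),open("w3.pkl","wb"))
s=proj("wrist",[[.499,-.243,.048],[.529,-.185,.086],[.457,.274,.118]],c);print(s, env.observe()["q"].round(0))
m=s[:2].mean(0);b=np.clip(m.astype(int)-[80,60],0,[400,300]);print(b)
cv2.imwrite("pics/w3.png",cv2.convertScaleAbs(cv2.resize(im[b[1]:b[1]+120,b[0]:b[0]+160],(800,600),interpolation=cv2.INTER_CUBIC),alpha=1.3,beta=20))
E
```

```text
[[ 291.3100945   209.47589415]
 [ 293.35989443  147.33561867]
 [  43.19028683 -148.40226114]] [-37.  22.  77.   0.  81.  -9.]
[212 118]
```

View pics/w3.png

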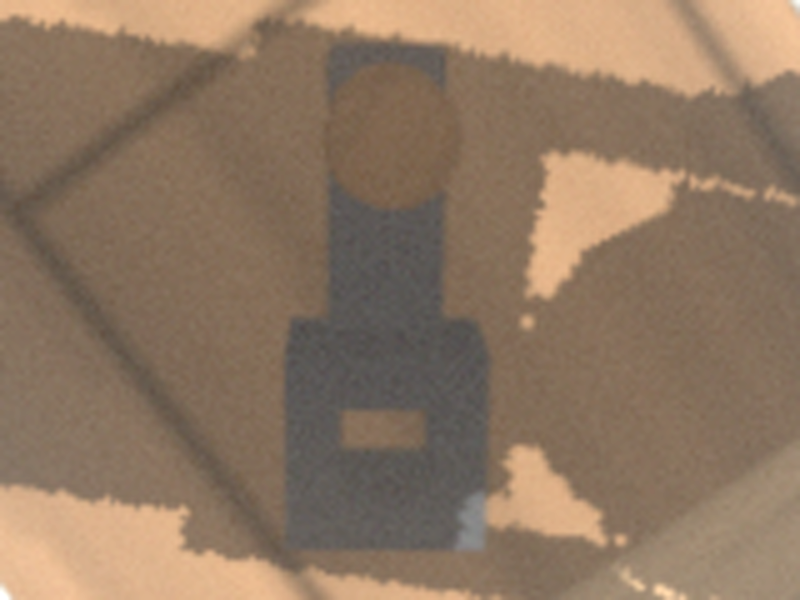

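The wrist view shows the crank well aligned with the tool. The boss's top face corners are at (285,352), (488,352), (486,550) and (287,550), with the knob top at (393,137).

```bash
python3 - <<'E'
from h import *
import pickle
c,im=pickle.load(open("w3.pkl","rb"))
q=np.array([[285,352],[488,352],[486,550],[287,550]])/5+[212,118]
P=onplane("wrist",q,.048,c)[:,:2]*1000
d=np.roll(P,-1,0)-P
print(P.mean(0).round(1),np.linalg.norm(d,axis=1).round(1),(np.degrees(np.arctan2(d[:,1],d[:,0]))%90).round(1))
k=onplane("wrist",[[212+393/5,118+137/5]],.086,c)[0,:2]*1000
v=k-P.mean(0);print(k.round(1),np.linalg.norm(v),np.degrees(np.arctan2(v[1],v[0])))
a=onplane("wrist",np.array([[330,320],[330,60],[444,320],[444,60]])/5+[212,118],.026,c)*1000
for i in(0,2):
  e=a[i+1]-a[i];print(a[i].round(1),np.degrees(np.arctan2(e[1],e[0])))
o=env.observe();print(o["position"],np.degrees(np.arctan2(o["tool_rot"][1,0],o["tool_rot"][0,0])))
E
```

```text
[ 497.7 -241.3] [39.2 40.8 39.9 40.7] [62.8 63.7 62.7 62.7]
[ 527.7 -182.5] 65.96315508147848 62.937626910943095
[ 497.6 -216.7   26. ] 62.637948919072485
[ 518.5 -227.4   26. ] 63.41931252089092
[ 0.49839812 -0.22259336  0.2336488 ] -27.199388663282427
```

```bash
python3 - <<'E'
from h import *
P=onplane("scene",np.array([[248,420],[309,440]])*.7,.028)[:,:2]*1000
R=env.observe()["tool_rot"][:2,:2]
print(P.round(0),((P-[497.7,-241.3])@R).round(0))
print(onplane("scene",np.array([[421,115]])*.7,.0).round(3), onplane("scene",np.array([[285,318]])*.7,.047).round(3))
E
```

```text
[[ 483. -323.]
 [ 605. -298.]] [[ 24.  80.]
 [122.   1.]]
[[0.352 0.607 0.   ]] [[ 0.423 -0.112  0.047]]
```

Call:
arm_command --steps '[{"delta_pos": [-1, -19, -20], "dr": [0, 0, 0.2]}, {"delta_pos": [0, 0, -40], "dr": [0, 0, 0]}, {"delta_pos": [0, 0, -40], "dr": [0, 0, 0]}, {"delta_pos": [0, 0, -35], "dr": [0, 0, 0]}, {"delta_pos": [0, 0, -30], "dr": [0, 0, 0]}, {"delta_pos": [0, 0, -20], "dr": [0, 0, 0]}, {"delta_pos": [0, 0, -12], "dr": [0, 0, 0]}, {"delta_pos": [0, 0, 0], "dr": [0, 0, 0]}, {"delta_pos": [0, 0, 0], "dr": [0, 0, 0]}]' --grip 0.7

```text
time_s: 3.6
position: [0.4979, -0.2426, 0.0375]
tool_rot: [[0.891, -0.455, 0.001], [-0.455, -0.891, -0.001], [0.002, 0.0, -1.0]]
ft_force: [-0.1, -1.0, 0.2]
grip_width: 0.0599
```

Call:
arm_command --steps '[{"delta_pos": [0, 0, 0], "dr": [0, 0, 0]}, {"delta_pos": [0, 0, 0], "dr": [0, 0, 0]}, {"delta_pos": [0, 0, 0], "dr": [0, 0, 0]}, {"delta_pos": [0, 0, 0], "dr": [0, 0, 0]}, {"delta_pos": [0, 0, 0], "dr": [0, 0, 0]}, {"delta_pos": [0, 0, 0], "dr": [0, 0, 0]}]' --grip 0 --squeeze 60

```text
time_s: 4.2
position: [0.4976, -0.2431, 0.0378]
tool_rot: [[0.89, -0.456, 0.002], [-0.456, -0.89, -0.001], [0.002, 0.0, -1.0]]
ft_force: [-0.8, 2.4, 6.6]
grip_width: 0.0396
```

Call:
arm_command --steps '[{"delta_pos": [0, 0, 20], "dr": [0, 0, 0]}, {"delta_pos": [0, 0, 35], "dr": [0, 0, 0]}, {"delta_pos": [0, 0, 40], "dr": [0, 0, 0]}, {"delta_pos": [0, 0, 31], "dr": [0, 0, 0]}, {"delta_pos": [0, 20, 0], "dr": [0, 0, 2]}, {"delta_pos": [-3, 38, 0], "dr": [0, 0, 4.5]}, {"delta_pos": [-3, 38, 0], "dr": [0, 0, 4.5]}, {"delta_pos": [-3, 38, 0], "dr": [0, 0, 4.5]}, {"delta_pos": [-3, 38, 0], "dr": [0, 0, 4.5]}, {"delta_pos": [-3, 38, 0], "dr": [0, 0, 4.5]}, {"delta_pos": [-4, 38, 0], "dr": [0, 0, 4.5]}, {"delta_pos": [-4, 38, 0], "dr": [0, 0, 4.5]}, {"delta_pos": [-4, 38, 0], "dr": [0, 0, 4.5]}, {"delta_pos": [-4, 38, 0], "dr": [0, 0, 4.5]}, {"delta_pos": [-4, 38, 0], "dr": [0, 0, 4.5]}, {"delta_pos": [-4, 38, 0], "dr": [0, 0, 4.5]}, {"delta_pos": [-3, 38, 0], "dr": [0, 0, 4.5]}, {"delta_pos": [0, 25, 0], "dr": [0, 0, 3]}, {"delta_pos": [0, 18, 0], "dr": [0, 0, 2]}, {"delta_pos": [0, 0, 0], "dr": [0, 0, 0]}]'

```text
time_s: 6.2
position: [0.4537, 0.278, 0.1614]
tool_rot: [[0.828, 0.561, -0.002], [0.561, -0.828, -0.0], [-0.001, -0.001, -1.0]]
ft_force: [-0.0, -0.7, -3.8]
grip_width: 0.0393
```

```bash
python3 - <<'E'
from h import *
import pickle
for _ in range(4): env.get_image("wrist")
o=env.observe();c=env.get_calibration("wrist");im=env.get_image("wrist");pickle.dump((c,im),open("w4.pkl","wb"))
print(o["position"],np.degrees(np.arctan2(o["tool_rot"][1,0],o["tool_rot"][0,0])),o["ft_force"],o["grip_width"])
p=np.append(o["position"][:2],.17);s=proj("wrist",[p],c)[0];b=np.clip(s.astype(int)-[70,65],0,[420,315]);print(b)
cv2.imwrite("pics/w4.png",cv2.convertScaleAbs(cv2.resize(im[b[1]:b[1]+105,b[0]:b[0]+140],(800,600),interpolation=cv2.INTER_CUBIC),alpha=1.6,beta=20))
E
```

```text
[0.45472963 0.27535255 0.16196839] 33.81631034154383 [-0.88917081  0.17932938 -3.08177482] 0.03938439822450775
[213 244]
```

View pics/w4.png

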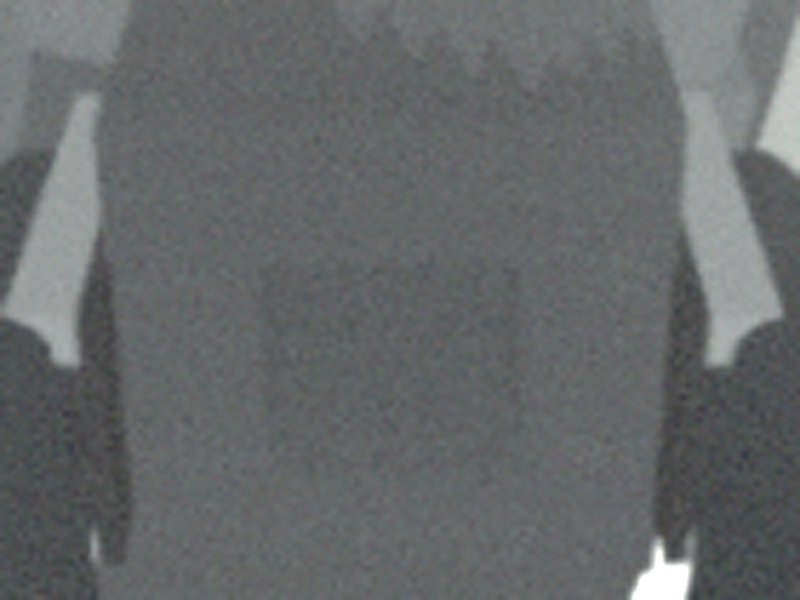

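The gripped boss is seen from the wrist, with its hole at about x 265–515, y 262–470.

```bash
python3 - <<'E'
from h import *
import pickle
c,im=pickle.load(open("w4.pkl","rb"))
q=np.array([[265,262],[515,262],[518,470],[272,470],[392,366]])/[800/140,600/105]+[213,244]
P=onplane("wrist",q,.1722,c)[:,:2]*1000;print(P.round(1),P[:4].mean(0).round(1),np.linalg.norm(P[1]-P[0]),np.linalg.norm(P[2]-P[1]))
o=env.observe();print(((P[:4].mean(0)-o["position"][:2]*1000)@o["tool_rot"][:2,:2]).round(1))
E
```

```text
[[440.8 279.3]
 [455.  288.8]
 [465.9 274.1]
 [450.9 264.1]
 [452.9 276.9]] [453.1 276.6] 17.177840663897502 18.284183186337128
[-0.8 -2.1]
```

Call:
arm_command --steps '[{"delta_pos": [1.2, 0.8, 0], "dr": [0, 0, 0]}, {"delta_pos": [0, 0, -8], "dr": [0, 0, 0]}, {"delta_pos": [0, 0, -8], "dr": [0, 0, 0]}, {"delta_pos": [0, 0, -6], "dr": [0, 0, 0]}, {"delta_pos": [0, 0, -4], "dr": [0, 0, 0]}, {"delta_pos": [0, 0, 0], "dr": [0, 0, 0]}, {"delta_pos": [0, 0, 0], "dr": [0, 0, 0]}]'

```text
time_s: 7.15
position: [0.4564, 0.2768, 0.1363]
tool_rot: [[0.83, 0.557, -0.0], [0.557, -0.83, -0.0], [-0.0, 0.0, -1.0]]
ft_force: [-0.8, 0.3, -4.1]
grip_width: 0.0391
```

Call:
arm_command --steps '[{"delta_pos": [0, 0, -4], "dr": [0, 0, 0]}, {"delta_pos": [0, 0, -4], "dr": [0, 0, 0]}, {"delta_pos": [0, 0, 0], "dr": [0, 0, 0]}]'

```text
time_s: 7.45
position: [0.4562, 0.2768, 0.1278]
tool_rot: [[0.83, 0.557, -0.001], [0.557, -0.83, -0.0], [-0.001, -0.0, -1.0]]
ft_force: [-0.1, 0.2, -3.6]
grip_width: 0.0392
```

Call:
arm_command --steps '[{"delta_pos": [0, 0, -5], "dr": [0, 0, 0]}, {"delta_pos": [0, 0, -5], "dr": [0, 0, 0]}, {"delta_pos": [0, 0, -4], "dr": [0, 0, 0]}, {"delta_pos": [0, 0, -3], "dr": [0, 0, 0]}, {"delta_pos": [0, 0, -1], "dr": [0, 0, 0]}, {"delta_pos": [0, 0, 0], "dr": [0, 0, 0]}]'

```text
time_s: 8.05
position: [0.4563, 0.2768, 0.1107]
tool_rot: [[0.83, 0.557, 0.0], [0.557, -0.83, 0.0], [0.0, 0.0, -1.0]]
ft_force: [-3.2, -1.9, 2.8]
grip_width: 0.0394
```

Call:
arm_command --steps '[{"delta_pos": [0, 0, -1.5], "dr": [0, 0, 0]}, {"delta_pos": [0, 0, 0], "dr": [0, 0, 0]}]'

```text
time_s: 8.25
position: [0.4563, 0.2768, 0.1106]
tool_rot: [[0.83, 0.557, 0.001], [0.557, -0.83, 0.0], [0.001, 0.001, -1.0]]
ft_force: [-7.9, -3.5, 18.0]
grip_width: 0.0388
```

Call:
arm_command --steps '[{"delta_pos": [0, 0, 0], "dr": [0, 0, 0]}, {"delta_pos": [0, 0, 0], "dr": [0, 0, 0]}, {"delta_pos": [0, 0, 0], "dr": [0, 0, 0]}, {"delta_pos": [0, 0, 10], "dr": [0, 0, 0]}, {"delta_pos": [0, 0, 35], "dr": [0, 0, 0]}, {"delta_pos": [0, 0, 40], "dr": [0, 0, 0]}, {"delta_pos": [0, 0, 0], "dr": [0, 0, 0]}]' --grip 0.75

```text
time_s: 8.95
position: [0.4582, 0.2776, 0.1993]
tool_rot: [[0.83, 0.557, 0.01], [0.557, -0.83, 0.003], [0.01, 0.003, -1.0]]
ft_force: [-0.8, 0.9, -0.7]
grip_width: 0.0639
```

```bash
python3 - <<'E'
from h import *
o=env.observe();print(o["position"],o["q"].round(0),env.nose_length)
a=env.get_image("scene");b=env.get_image("side")
C=np.hstack([cv2.resize(a[95:215,225:305],(400,600),interpolation=cv2.INTER_CUBIC),cv2.resize(b[120:225,205:275],(400,600),interpolation=cv2.INTER_CUBIC)])
cv2.imwrite("pics/c5.png",cv2.convertScaleAbs(C,alpha=1.6,beta=10))
for r in (.118,): pass
E
```

```text
[0.45824761 0.27758843 0.19928804] [ 19.  23.  82.   0.  74. -15.] 0.022
```

View pics/c5.png

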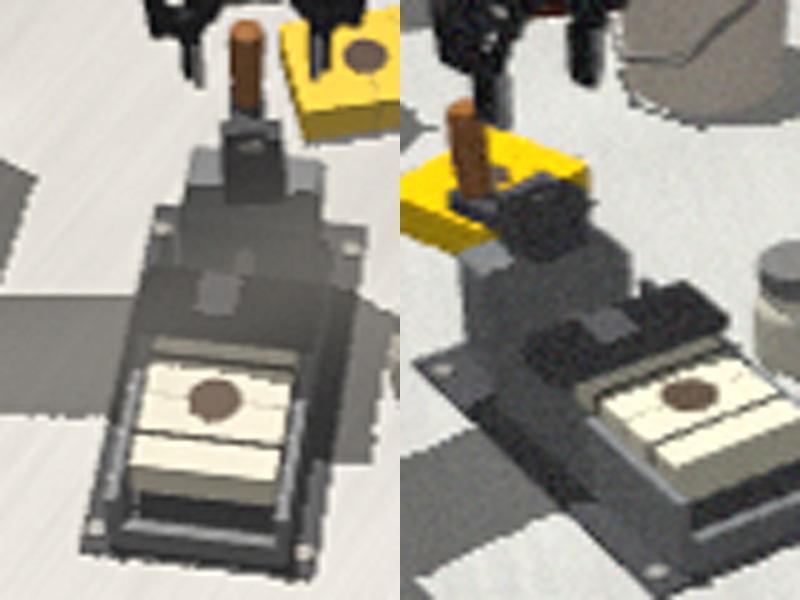

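The crank sits home on the shaft in both views: the boss is on the block and the knob is at the rear, scene part (245,60). Next I go behind the knob with the fingers shut.

Call:
arm_command --steps '[{"delta_pos": [-1, 14, 0], "dr": [0, 0, 0]}, {"delta_pos": [-2, 30, 0], "dr": [0, 0, 0]}, {"delta_pos": [-2, 27, 0], "dr": [0, 0, 0]}, {"delta_pos": [0, 0, 0], "dr": [0, 0, 0]}, {"delta_pos": [0, 0, -20], "dr": [0, 0, 0]}, {"delta_pos": [0, 0, -30], "dr": [0, 0, 0]}, {"delta_pos": [0, 0, -19], "dr": [0, 0, 0]}, {"delta_pos": [0, 0, 0], "dr": [0, 0, 0]}, {"delta_pos": [0, 0, 0], "dr": [0, 0, 0]}]' --grip 0

```text
time_s: 9.95
position: [0.451, 0.3478, 0.1243]
tool_rot: [[0.83, 0.557, -0.002], [0.557, -0.83, -0.001], [-0.002, -0.0, -1.0]]
ft_force: [0.2, 0.4, 0.5]
grip_width: 0.0004
```

```bash
python3 - <<'E'
from h import *
o=env.observe();p=o["position"]*1000;print(p,o["ft_force"])
c=np.array([455.3,278.3]);th=np.radians(95+15*np.arange(0,24))
P=c+70*np.c_[np.cos(th),np.sin(th)];print((P[0]-p[:2]).round(1));print(np.c_[np.degrees(th)[:-1],np.diff(P,axis=0)].round(1).tolist())
E
```

```text
[451.04174401 347.75345617 124.32966972] [0.23231964 0.39662817 0.49645978]
[-1.8  0.3]
[[95.0, -17.8, -4.0], [110.0, -16.2, -8.4], [125.0, -13.5, -12.3], [140.0, -9.8, -15.4], [155.0, -5.5, -17.4], [170.0, -0.8, -18.3], [185.0, 4.0, -17.8], [200.0, 8.4, -16.2], [215.0, 12.3, -13.5], [230.0, 15.4, -9.8], [245.0, 17.4, -5.5], [260.0, 18.3, -0.8], [275.0, 17.8, 4.0], [290.0, 16.2, 8.4], [305.0, 13.5, 12.3], [320.0, 9.8, 15.4], [335.0, 5.5, 17.4], [350.0, 0.8, 18.3], [365.0, -4.0, 17.8], [380.0, -8.4, 16.2], [395.0, -12.3, 13.5], [410.0, -15.4, 9.8], [425.0, -17.4, 5.5]]
```

Call:
arm_command --steps '[{"delta_pos": [-1.8, 0.3, 5], "dr": [0, 0, 0]}, {"delta_pos": [-8.9, -2, 0], "dr": [0, 0, 0]}, {"delta_pos": [-8.9, -2, 0], "dr": [0, 0, 0]}, {"delta_pos": [-8.1, -4.2, 0], "dr": [0, 0, 0]}, {"delta_pos": [-8.1, -4.2, 0], "dr": [0, 0, 0]}, {"delta_pos": [-13.5, -12.3, 0], "dr": [0, 0, 0]}, {"delta_pos": [-9.8, -15.4, 0], "dr": [0, 0, 0]}, {"delta_pos": [-5.5, -17.4, 0], "dr": [0, 0, 0]}, {"delta_pos": [-0.8, -18.3, 0], "dr": [0, 0, 0]}, {"delta_pos": [0, 0, 0], "dr": [0, 0, 0]}]'

```text
time_s: 10.95
position: [0.3845, 0.271, 0.1297]
tool_rot: [[0.831, 0.556, -0.002], [0.556, -0.831, -0.001], [-0.002, -0.001, -1.0]]
ft_force: [0.1, 0.9, -0.2]
grip_width: -0.0
```

```bash
python3 - <<'E'
from h import *
o=env.observe();print(o["position"]*1000,o["ft_force"])
a=env.get_image("scene");b=env.get_image("side")
C=np.hstack([cv2.resize(a[95:215,225:305],(400,600),interpolation=cv2.INTER_CUBIC),cv2.resize(b[120:225,205:275],(400,600),interpolation=cv2.INTER_CUBIC)])
cv2.imwrite("pics/c6.png",cv2.convertScaleAbs(C,alpha=1.6,beta=10))
E
```

```text
[384.52940417 270.97842348 129.70537122] [ 0.05034417  0.87552669 -0.1570309 ]
```

View pics/c6.png

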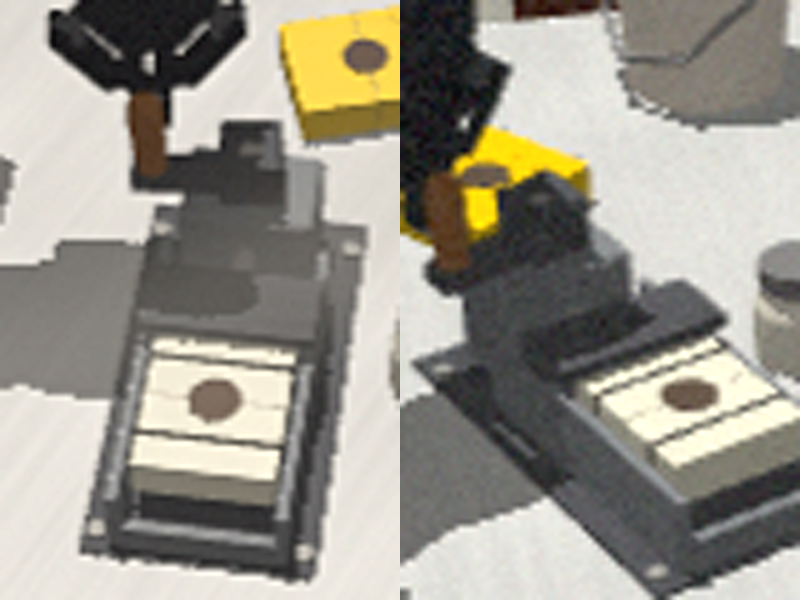

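The crank has turned about 80° with the pusher and is still seated; the jaw has begun to move. I'll continue around.

Call:
arm_command --steps '[{"delta_pos": [4.5, -17, 0], "dr": [0, 0, 0]}, {"delta_pos": [8.4, -16.2, 0], "dr": [0, 0, 0]}, {"delta_pos": [12.3, -13.5, 0], "dr": [0, 0, 0]}, {"delta_pos": [15.4, -9.8, 0], "dr": [0, 0, 0]}, {"delta_pos": [17.4, -5.5, 0], "dr": [0, 0, 0]}, {"delta_pos": [18.3, -0.8, 0], "dr": [0, 0, 0]}, {"delta_pos": [17.8, 4, 0], "dr": [0, 0, 0]}, {"delta_pos": [16.2, 8.4, 0], "dr": [0, 0, 0]}, {"delta_pos": [13.5, 12.3, 0], "dr": [0, 0, 0]}, {"delta_pos": [9.8, 15.4, 0], "dr": [0, 0, 0]}, {"delta_pos": [5.5, 17.4, 0], "dr": [0, 0, 0]}, {"delta_pos": [0.8, 18.3, 0], "dr": [0, 0, 0]}, {"delta_pos": [-4, 17.8, 0], "dr": [0, 0, 0]}, {"delta_pos": [-8.4, 16.2, 0], "dr": [0, 0, 0]}, {"delta_pos": [-12.3, 13.5, 0], "dr": [0, 0, 0]}, {"delta_pos": [-15.4, 9.8, 0], "dr": [0, 0, 0]}, {"delta_pos": [-17.4, 5.5, 0], "dr": [0, 0, 0]}, {"delta_pos": [-18.3, 0.8, 0], "dr": [0, 0, 0]}, {"delta_pos": [-17.8, -4, 0], "dr": [0, 0, 0]}, {"delta_pos": [-16.2, -8.4, 0], "dr": [0, 0, 0]}]'

```text
time_s: 13.05
position: [0.4159, 0.3372, 0.131]
tool_rot: [[0.83, 0.558, 0.004], [0.558, -0.83, 0.001], [0.004, 0.001, -1.0]]
ft_force: [6.5, -1.7, 5.2]
grip_width: 0.0003
```

Call:
arm_command --steps '[{"delta_pos": [0, 0, 1], "dr": [0, 0, 0]}, {"delta_pos": [0, 0, 0], "dr": [0, 0, 0]}]'

```text
time_s: 13.25
position: [0.4154, 0.3372, 0.1314]
tool_rot: [[0.83, 0.557, -0.0], [0.557, -0.83, 0.001], [0.001, -0.001, -1.0]]
ft_force: [-2.4, 1.5, 4.4]
grip_width: 0.0
```

```bash
python3 - <<'E'
from h import *
o=env.observe();print(o["position"]*1000,o["ft_force"])
a=env.get_image("scene");b=env.get_image("side")
C=np.hstack([cv2.resize(a[95:215,225:305],(400,600),interpolation=cv2.INTER_CUBIC),cv2.resize(b[120:225,205:275],(400,600),interpolation=cv2.INTER_CUBIC)])
cv2.imwrite("pics/c7.png",cv2.convertScaleAbs(C,alpha=1.6,beta=10))
E
```

```text
[415.39102685 337.20547823 131.41943602] [-2.41265317  1.50029876  4.41848514]
```

View pics/c7.png

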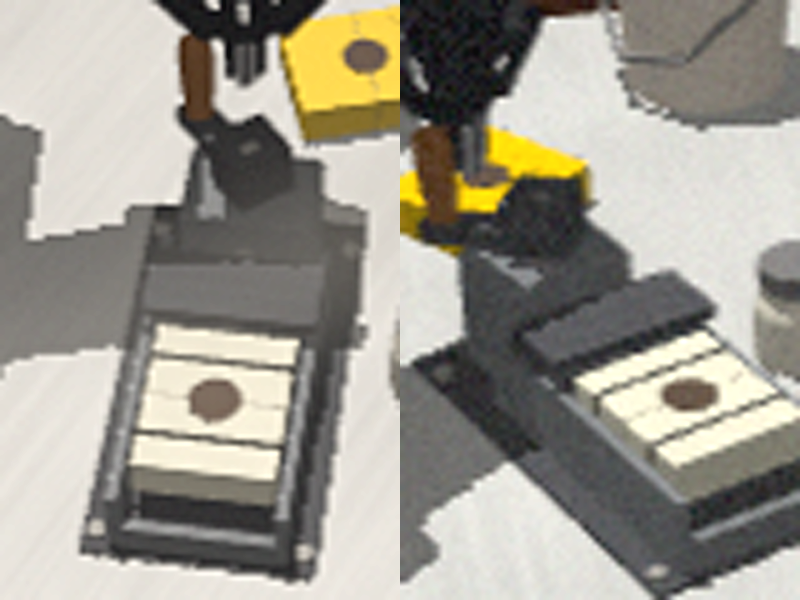

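About one turn is done. The jaw lip is now near the mould's rear edge, and the crank is seated. I'll raise slightly, since the tips rub the arm (4 N upward), and continue.

Call:
arm_command --steps '[{"delta_pos": [0, -1, 4], "dr": [0, 0, 0]}, {"delta_pos": [-13.5, -12.3, 0], "dr": [0, 0, 0]}, {"delta_pos": [-9.8, -15.4, 0], "dr": [0, 0, 0]}, {"delta_pos": [-5.5, -17.4, 0], "dr": [0, 0, 0]}, {"delta_pos": [-0.8, -18.3, 0], "dr": [0, 0, 0]}, {"delta_pos": [4, -17.8, 0], "dr": [0, 0, 0]}, {"delta_pos": [8.4, -16.2, 0], "dr": [0, 0, 0]}, {"delta_pos": [12.3, -13.5, 0], "dr": [0, 0, 0]}, {"delta_pos": [15.4, -9.8, 0], "dr": [0, 0, 0]}, {"delta_pos": [17.4, -5.5, 0], "dr": [0, 0, 0]}, {"delta_pos": [18.3, -0.8, 0], "dr": [0, 0, 0]}, {"delta_pos": [17.8, 4, 0], "dr": [0, 0, 0]}, {"delta_pos": [16.2, 8.4, 0], "dr": [0, 0, 0]}, {"delta_pos": [13.5, 12.3, 0], "dr": [0, 0, 0]}, {"delta_pos": [9.8, 15.4, 0], "dr": [0, 0, 0]}, {"delta_pos": [5.5, 17.4, 0], "dr": [0, 0, 0]}, {"delta_pos": [0.8, 18.3, 0], "dr": [0, 0, 0]}, {"delta_pos": [-4, 17.8, 0], "dr": [0, 0, 0]}, {"delta_pos": [-8.4, 16.2, 0], "dr": [0, 0, 0]}, {"delta_pos": [-12.3, 13.5, 0], "dr": [0, 0, 0]}]'

```text
time_s: 15.35
position: [0.5012, 0.3326, 0.1345]
tool_rot: [[0.83, 0.557, 0.0], [0.557, -0.83, -0.001], [-0.0, 0.001, -1.0]]
ft_force: [0.7, -2.7, 0.5]
grip_width: 0.0001
```

Call:
arm_command --steps '[{"delta_pos": [-15.4, 9.8, 0], "dr": [0, 0, 0]}, {"delta_pos": [-17.4, 5.5, 0], "dr": [0, 0, 0]}, {"delta_pos": [-18.3, 0.8, 0], "dr": [0, 0, 0]}, {"delta_pos": [-17.8, -4, 0], "dr": [0, 0, 0]}, {"delta_pos": [-16.2, -8.4, 0], "dr": [0, 0, 0]}, {"delta_pos": [-13.5, -12.3, 0], "dr": [0, 0, 0]}, {"delta_pos": [-5, -6, 0], "dr": [0, 0, 0]}, {"delta_pos": [0, 0, 0], "dr": [0, 0, 0]}, {"delta_pos": [0, 0, 0], "dr": [0, 0, 0]}]'

```text
time_s: 16.25
position: [0.3973, 0.3176, 0.1349]
tool_rot: [[0.831, 0.557, -0.001], [0.557, -0.831, 0.0], [-0.0, -0.001, -1.0]]
ft_force: [-2.7, 1.5, 2.7]
grip_width: -0.0003
```

```bash
python3 - <<'E'
from h import *
o=env.observe();print(o["position"]*1000,o["ft_force"])
p=o["position"][:2]*1000-[455.3,278.3];print(np.hypot(*p),np.degrees(np.arctan2(p[1],p[0])))
a=env.get_image("scene");b=env.get_image("side")
C=np.hstack([cv2.resize(a[95:215,225:305],(400,600),interpolation=cv2.INTER_CUBIC),cv2.resize(b[120:225,205:275],(400,600),interpolation=cv2.INTER_CUBIC)])
cv2.imwrite("pics/c8.png",cv2.convertScaleAbs(C,alpha=1.6,beta=10))
E
```

```text
[397.28842438 317.63457624 134.93811214] [-2.69687359  1.51725344  2.67360859]
70.08959832883376 145.86088354094065
```

View pics/c8.png

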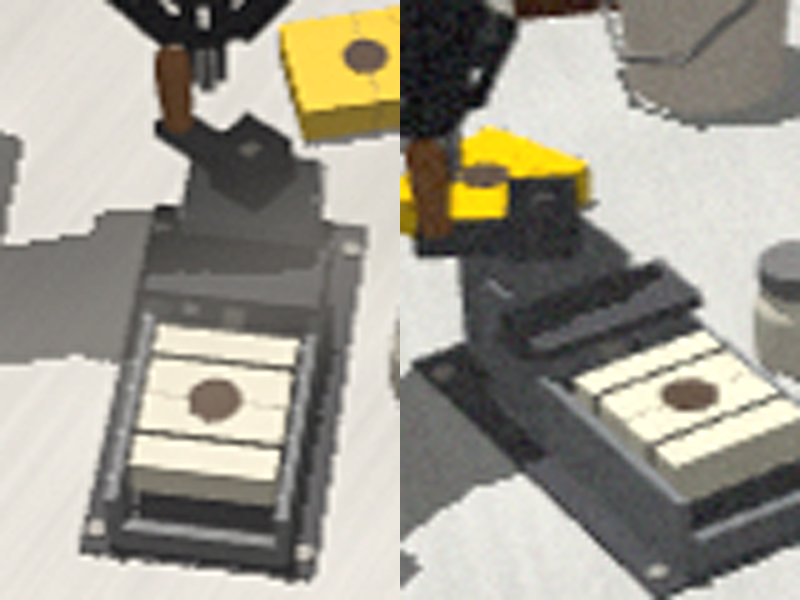

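```bash
python3 - <<'E'
from h import *
S=lambda x,y:[225+x/5,95+y/5]; D=lambda x,y:[205+(x-400)/(400/70),120+y/(600/105)]
cx=np.array([np.cos(np.radians(112)),np.sin(np.radians(112))]);O=np.array([.4944,.1807])
for n,uv in (("scene",[S(147,291),S(325,305)]),("side",[D(508,342),D(700,300)])):
    P=onplane(n,uv,.077)[:,:2];print(n,((P-O)@cx*1000).round(1))
for n,uv in (("scene",S(172,50)),("side",D(428,145))):
    k=onplane(n,[uv],.158)[0,:2]*1000-[455.3,278.3];print(n,k,np.hypot(*k),np.degrees(np.arctan2(k[1],k[0])))
E
```

```text
scene [11.  14.9]
side [27.9  2.4]
scene [-65.38463139  12.71096267] 66.6086975881974 168.99875216893687
side [-63.63636497  -0.43942305] 63.63788210775213 -179.6043663683482
```

The jaw lip stands clear, at clamp x about 11–15 mm where 8 is needed. The knob is at about 170°, so roughly 766° has been wound. I'll add 15° for margin, then back off and lift.

Call:
arm_command --steps '[{"delta_pos": [-4.2, -8.2, 0], "dr": [0, 0, 0]}, {"delta_pos": [-4, -8.2, 0], "dr": [0, 0, 0]}, {"delta_pos": [0, 0, 0], "dr": [0, 0, 0]}, {"delta_pos": [8, 16, 0], "dr": [0, 0, 0]}, {"delta_pos": [6, 10, 0], "dr": [0, 0, 0]}, {"delta_pos": [0, 0, 25], "dr": [0, 0, 0]}, {"delta_pos": [0, 0, 45], "dr": [0, 0, -1]}, {"delta_pos": [0, 0, 0], "dr": [0, 0, 0]}]'

```text
time_s: 17.15
position: [0.4052, 0.3278, 0.2095]
tool_rot: [[0.84, 0.543, 0.008], [0.543, -0.84, 0.004], [0.009, 0.001, -1.0]]
ft_force: [0.6, 0.4, 0.0]
grip_width: -0.0001
```

Call:
arm_command --steps '[{"delta_pos": [8, -15, 0], "dr": [0, 0, -2]}, {"delta_pos": [16, -30, 0], "dr": [0, 0, -2]}, {"delta_pos": [16, -30, 0], "dr": [0, 0, -2]}, {"delta_pos": [16, -30, 0], "dr": [0, 0, -2]}, {"delta_pos": [16, -30, 0], "dr": [0, 0, -2.8]}, {"delta_pos": [16, -30, 0], "dr": [0, 0, 0]}, {"delta_pos": [16, -30, 0], "dr": [0, 0, 0]}, {"delta_pos": [16, -30, -40], "dr": [0, 0, 0]}, {"delta_pos": [8, -18, -40], "dr": [0, 0, 0]}, {"delta_pos": [0, 0, -20], "dr": [0, 0, 0]}, {"delta_pos": [0, 0, 0], "dr": [0, 0, 0]}, {"delta_pos": [0, 0, 0], "dr": [0, 0, 0]}]'

```text
time_s: 18.35
position: [0.5307, 0.0854, 0.107]
tool_rot: [[0.927, 0.376, -0.0], [0.376, -0.927, -0.0], [-0.0, -0.0, -1.0]]
ft_force: [-0.9, -0.2, 0.1]
grip_width: -0.0002
```

```bash
python3 - <<'E'
from h import *
o=env.observe();print(o["position"]*1000,o["ft_force"])
p=o["position"][:2]*1000-[493.5,183.2];a=np.radians(112);print("clamp xy",p@[np.cos(a),np.sin(a)],p@[-np.sin(a),np.cos(a)])
E
```

```text
[530.7167128   85.41758562 106.99941658] [-0.86305444 -0.17658157  0.08307564]
clamp xy -104.60390187596398 2.123201924649355
```

Call:
arm_command --steps '[{"delta_pos": [0.5, -1.5, -8], "dr": [0, 0, 0]}, {"delta_pos": [0, 0, -7], "dr": [0, 0, 0]}, {"delta_pos": [0, 0, -4], "dr": [0, 0, 0]}, {"delta_pos": [0, 0, -2], "dr": [0, 0, 0]}, {"delta_pos": [0.4, -0.9, -2], "dr": [0, 0, 0]}, {"delta_pos": [0.4, -0.9, -2], "dr": [0, 0, 0]}, {"delta_pos": [0.4, -0.9, -2], "dr": [0, 0, 0]}]'

```text
time_s: 19.05
position: [0.5324, 0.081, 0.0797]
tool_rot: [[0.927, 0.376, 0.0], [0.376, -0.927, -0.0], [0.0, 0.0, -1.0]]
ft_force: [0.7, 0.0, -0.4]
grip_width: 0.0003
```

Call:
arm_command --steps '[{"delta_pos": [0.4, -0.9, -2], "dr": [0, 0, 0]}, {"delta_pos": [0.4, -0.9, -2], "dr": [0, 0, 0]}, {"delta_pos": [0.4, -0.9, -2], "dr": [0, 0, 0]}]'

```text
time_s: 19.35
position: [0.5335, 0.0783, 0.0736]
tool_rot: [[0.927, 0.376, 0.0], [0.376, -0.927, 0.0], [0.0, -0.0, -1.0]]
ft_force: [-1.1, 0.2, 3.3]
grip_width: -0.0
```

Call:
arm_command --steps '[{"delta_pos": [0.3, -0.7, -1.5], "dr": [0, 0, 0]}, {"delta_pos": [0.2, -0.5, -1], "dr": [0, 0, 0]}]'

```text
time_s: 19.55
position: [0.5338, 0.0779, 0.073]
tool_rot: [[0.927, 0.376, 0.001], [0.376, -0.927, 0.002], [0.001, -0.001, -1.0]]
ft_force: [-10.4, 5.4, 28.5]
grip_width: -0.0002
```

```bash
python3 - <<'E'
from h import *
o=env.observe();print(o["position"]*1000,o["ft_force"])
a=env.get_image("scene");b=env.get_image("side")
np.save("a2.npy",a);np.save("b2.npy",b)
C=np.hstack([cv2.resize(a[115:215,238:305],(400,600),interpolation=cv2.INTER_CUBIC),cv2.resize(b[150:230,215:290],(400,426),interpolation=cv2.INTER_CUBIC)[:600] if 0 else cv2.resize(b[130:235,215:285],(400,600),interpolation=cv2.INTER_CUBIC)])
cv2.imwrite("pics/c9.png",cv2.convertScaleAbs(C,alpha=1.6,beta=10))
# hole darkness/pixel shift stat: white-pixel bounding rows in mould area, vs start
for n,x0,x1,y0,y1,f in(("scene",238,304,160,215,"a"),("side",225,290,170,225,"b")):
    for im in(np.load(f+".npy"),np.load(f+"2.npy")):
        m=im[y0:y1,x0:x1].min(2)>110;ys,xs=np.nonzero(m);print(n,m.sum(),[int(v) for v in(xs.min()+x0,xs.max()+x0,ys.min()+y0,ys.max()+y0)] if m.any() else 0)
E
```

```text
[533.7931765   77.94174296  72.96160655] [-10.3580759    5.39308397  28.48156236]
scene 1805 [238, 303, 160, 214]
scene 606 [278, 303, 160, 214]
side 1285 [225, 289, 170, 224]
side 396 [238, 289, 170, 204]
```

The push bottomed out at 28 N, with the fingertips at z about 51 mm, which fits the mould resting on the slope. I'll lift gently and look.

Call:
arm_command --steps '[{"delta_pos": [0, 0, 3], "dr": [0, 0, 0]}, {"delta_pos": [0, 0, 5], "dr": [0, 0, 0]}, {"delta_pos": [0, 0, 12], "dr": [0, 0, 0]}, {"delta_pos": [0, 0, 30], "dr": [0, 0, 0]}, {"delta_pos": [-20, -20, 45], "dr": [0, 0, 0]}, {"delta_pos": [-35, -35, 30], "dr": [0, 0, 0]}, {"delta_pos": [-35, -35, 0], "dr": [0, 0, 0]}, {"delta_pos": [-20, -35, 0], "dr": [0, 0, 0]}, {"delta_pos": [0, 0, 0], "dr": [0, 0, 0]}, {"delta_pos": [0, 0, 0], "dr": [0, 0, 0]}]'

```text
time_s: 20.65
position: [0.43, -0.0425, 0.1902]
tool_rot: [[0.928, 0.374, 0.001], [0.374, -0.928, -0.0], [0.001, 0.001, -1.0]]
ft_force: [-0.1, 0.5, -0.7]
grip_width: -0.0002
```

```bash
python3 - <<'E'
from h import *
o=env.observe();print(o["position"]*1000,o["ft_force"],o["time_s"])
a=env.get_image("scene");b=env.get_image("side")
C=np.hstack([cv2.resize(a[100:215,228:305],(400,600),interpolation=cv2.INTER_CUBIC),cv2.resize(b[130:235,215:285],(400,600),interpolation=cv2.INTER_CUBIC)])
cv2.imwrite("pics/c10.png",cv2.convertScaleAbs(C,alpha=1.6,beta=10))
E
```

```text
[429.97302937 -42.46150283 190.15509417] [-0.08335962  0.48739846 -0.72424791] 20.65
```

View pics/c10.png

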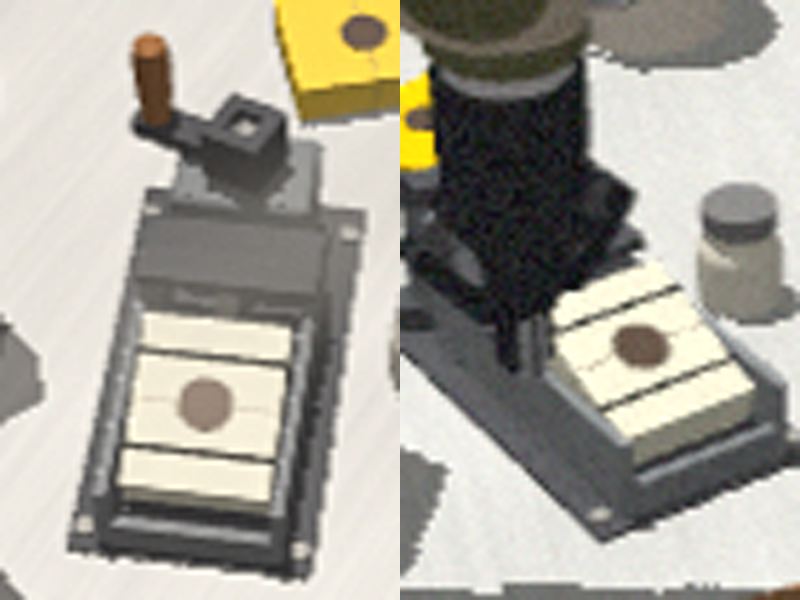

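The mould now lies front edge down with its rear up. The crank is on the shaft and the jaw is back. I'll check the seat height and the tilt against projected models.

```bash
python3 - <<'E'
from h import *
f=lambda P:((proj("scene",P)-[228,100])*[400/77,600/115]).round(0).tolist()
print("boss top centre seen (243,122):",f([[.4553,.2783,z] for z in(.120,.127,.134)]))
a=np.radians(112);cx=np.array([np.cos(a),np.sin(a)]);cy=np.array([-cx[1],cx[0]]);O=np.array([.4935,.1832])
def W(x,y,z):return np.r_[O+cx*x+cy*y,z]
for t in(0,9,18):
    t=np.radians(t);L=[]
    for x,y,z in((-7,45,.064),(-7,-45,.064),(-117,45,.064),(-117,-45,.064),(-62,0,.064)):
        dx,dz=x+64.5,z*1000-34
        L.append(W((-64.5+dx*np.cos(t)-dz*np.sin(t))/1000,y/1000,(34+dz*np.cos(t)+dx*np.sin(t))/1000))
    print("tilt",np.degrees(t),f(L))
print("seen rear L/R (143,315)(293,328), front L/R (120,487)(272,502), hole (205,405)")
s=lambda x,y:[228+x*77/400,100+y*115/600]
P=onplane("scene",[s(133,278),s(322,292)],.077)[:,:2];print("lip x",((P-O)@cx*1000).round(1))
k=onplane("scene",[s(150,43)],.158)[0,:2]*1000-[455.3,278.3];print("knob",np.hypot(*k),np.degrees(np.arctan2(k[1],k[0])))
E
```

```text
boss top centre seen (243,122): [[246.0, 123.0], [246.0, 115.0], [246.0, 107.0]]
tilt 0.0 [[148.0, 312.0], [294.0, 328.0], [118.0, 459.0], [270.0, 477.0], [208.0, 392.0]]
tilt 9.0 [[146.0, 310.0], [293.0, 326.0], [118.0, 473.0], [269.0, 491.0], [207.0, 399.0]]
tilt 18.0 [[144.0, 311.0], [292.0, 327.0], [118.0, 486.0], [269.0, 503.0], [205.0, 406.0]]
seen rear L/R (143,315)(293,328), front L/R (120,487)(272,502), hole (205,405)
lip x [ 7.6 12.3]
knob 65.06307992531363 -177.004119140776
```

Everything matches: the boss is home, the mould tilts 18°, and the knob at 183° means about 779° wound, or roughly 30 mm of jaw opening. Handing in.

```bash
python3 -c "
from rig import env
print(env.close_job())"
```

```text
the job is handed in; nothing more can be done
None
```

The job is done and handed in at about 21 s of the 70 s allowed; no verdict was reported.

I fitted the steel crank on the square shaft by its boss and wound it about 779° counter-clockwise with closed fingers behind the knob. I then pressed the mould's front edge until it rocked onto the slope, and left the arm clear of everything.

**Last checks, scene camera against projected models:**
- **Crank:** the boss top is within about 3 px (enlarged crop) of the fully-home position, and the knob is 65 mm from the axis.
- **Mould:** its corners and pour hole match an 18° tilt to within about 4 px (enlarged crop), and it stayed tipped after the fingers lifted.
- **Jaw:** the lip is at about clamp x = +8 to +12 mm, where 15 mm clear needs +8. The turns wound give an opening of about 30 mm, so the 15 mm is just met, by about 1 mm on the turns count.

**Where readings disagreed or were rough:**
- An earlier side-camera reading of the jaw lip (2 to 28 mm) was too scattered to use.
- The press bottomed out at about 28 N, more than the under 5 N expected, because I went roughly 1–2 mm past the point where the mould had landed.
- I did not separately measure the other things on the bench; the arm met no unexpected contact near them.

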